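Raise the front of the chest with the furniture jack and hold it up

ROBOT

A 6-joint arm with a two-finger parallel gripper is mounted at the origin on the work surface. World frame = base frame: x ahead of the robot, y to its left, z up, the work surface at z = 0. Lengths are in m, angles in rad, forces in N, time in s.
With the tool pointing down it reaches from about 0.3 to 0.775 m from the base axis. Payload 14.6 kg.
Tool frame: the origin (TCP) lies midway between the tips of the shut fingers; the grasp point (between the pads) lies 19 mm behind it; z points along the fingers, y is the line along which they close (so a half turn about z gives the same grasp; the last joint's range is limited). The gripper opens to 94 mm and grips with 3 to 60 N. Pads are 16 mm wide; open, the fingers measure 119 mm over their backs; the gripper's body (75 mm by 177 mm) begins 78 mm behind the grasp point.
Start: joints at [1.121, 0.3, 1.521, -0, 1.321, -0.067], TCP at [0.205, 0.51, 0.205] pointing down, gripper open.
Joint ranges: [-3.03, 3.03], [-0.79, 2.21], [0.23, 2.52], [-1.04, 4.18], [0, 3.07], [-2.55, 2.55]. Speed limits (rad/s): [2.22, 2.22, 2.57, 3.14, 3.14, 3.14].

INTERFACE

Orientations are given as a unit quaternion [x, y, z, w].
In Python, from station import ctrl gives the robot as it stands.
- The arm moves only by the tool advance, called after "Emit:" as name(argument=value, ...) on one line, values as JSON. Schema: {"type":"object","properties":{"increments":{"type":"string"},"only":{"type":"string"},"quiet":{"type":"boolean"},"lines":{"type":"string"}},"required":["increments"],"additionalProperties":false}. increments is a string of 1 to 8 rows, parted by semicolons, with the numbers parted by spaces; each row has 5 numbers: dx, dy, dz in units of 100 mm, then a turn about the tool's z in units of 0.25 rad, then the opening from 0.0 (shut) to 1.0 (fully open); each row shifts and turns the commanded pose from where the row before left it, along the tool's axes as they then stand; what a row does not reach is not made up. A row lasts 1/12 s, in which the tool goes at most 0.0417 m and 0.125 rad, less where a joint would pass 70% of its speed; a pose out of reach is approached as far as the arm can. The fingers move at their own pace and stop on an object; the grip force is fixed at half the most. Time passes only in rows, so rows that do not move let the fingers close. The tool returns the time, the measured TCP pose, the force, the opening and the grip force at its end. only (a regular expression) keeps the lines of the reply that match it, lines (a string "A,B") keeps lines A to B, and quiet returns only ok. Input that does not fit is refused with a message, and nothing moves.
- ctrl.observe(): the state, without advancing time (a new reading comes with each control period).
- ctrl.camera(name): name is "scene" or "top" or "wrist"; returns the picture (480x640x3 uint8, red, green, blue); there is no depth.
- ctrl.camera_params(name): a dict with "fx", "fy", "cx", "cy" (pixels), "camera_from_world" (4x4, takes a point from world to camera coordinates). Camera axes: x right, y up, looking along -z (the intrinsics and any distortion apply to the point x, -y, -z); pixel columns grow to the right and rows downward; lengths in m; the calibration is good to about 2 mm. A picture is of the moment at which its call begins: read the wrist's pose just before it. camera_params takes no time and is no camera call; for the wrist camera it gives the pose at the moment of the call.
- ctrl.hand_in(): hands the job in; it is judged then, once.
The state is a dict: "t": time; "joints": joint angles; "qvel": joint speeds; "tau": joint torques, N m; "eef_pos": TCP position; "tool_rot": TCP orientation; "ft_force": force on the tool from outside, world axes, zero at the start; "moment": the same for the moment, N m; "width": opening from 0.0 (shut) to 1.0 (fully open); "grip_force": force on a finger pad.
Only numpy, scipy, OpenCV 4.12 (cv2) and the standard library are available. Lean on these libraries where they do the work, as an engineer would, in place of code of your own. Each camera call takes 0.05 s, during which the arm holds its last target. There are 200 camera calls.

TASK

Lift the front of the little yellow chest with the low furniture jack: stand in the jack's saddle cup the one wooden spacer that fills most of the gap below the chest's lift lug yet still passes under it, then slide the jack in, handle up, until the saddle is centred under the lift point marked by the stud on the lug. Pump the handle fully down once to try the lift, let it come all the way up again, then press it fully down a second time and finish while still holding it down, so that the spacer alone keeps the front of the chest raised. Do not shove the chest, and leave the other two spacers and everything else on the table where they are.

Things in the scene. Friction and masses are not known exactly. Their poses are not given: they have to be found in the camera images.
- chest: Small yellow chest of drawers, dark top, 3.4 kg, loose on four feet; 280 mm wide (y), 190 deep (x), 164 high. Origin: on the table straight below the lift point; x from front to back, z up. Front face at x = +35 mm, mid-width at y = -35; a flat brass lift lug, 60 mm wide, 8 thick, juts to x = -30 mm, centred at y = 0. Weighs 11 to 18 N on the lug; tips about its back feet, x = +220
- lift_point (a point): On the flat underside of the chest's lift lug, 76 mm above the table while the chest stands on all its feet; straight above the chest's origin. Marked straight above, on the lug's top (8 mm higher), by a dark round stud 14 mm across and 5 mm high
- jack: Low furniture jack, loose, 0.95 kg, grey and dark steel. Origin: centre of the underside of its sled, 290 mm long (x), 74 wide, 9 thick; x points to the saddle end, z up. Grey housing to hold it by when sliding it: a block 34 mm wide (y), 50 long, centred at x = +35 mm, top at 75 mm. Saddle centred at x = +110 mm. Handle hinged at x = +10 mm, 55 mm high, reaching back over the sled
- saddle (a point): Centre of the inner floor of the saddle cup on the jack's ram, 40 mm above the table with the handle up; x, y, z as the jack's. The cup is round, 44 mm wide inside, 54 mm outside, 6 mm deep. It rises straight up by 25 mm as the handle goes fully down
- jack_handle (a joint): Handle angle, rad: 0 up (where its spring and the load return it), 0.5 fully down, at a hard stop. The ram rises 50 mm per rad. Pushing at the pad takes 2.6 N (up) to 6 N (down) without load, about 9 to 15 N with the chest on it; let go, it rises again
- handle_pad (a point): Top centre of the black rubber pad, 46 mm long, 44 wide, at the handle's end, 125 mm from the hinge; pressed from above. Up: the handle slopes 0.45 rad upwards to the rear, pad 116 mm high and 99 mm behind the jack's origin; fully down: 56 mm high, 115 mm behind the origin
- spacer_mid: Plain round wooden spacer, 38 mm across and 30 mm high. Origin: centre of its underside, z up. In the saddle its top is at 70 mm
- spacer_short: Look-alike of the same wood, 38 mm across and 18 mm high: too low. Origin: centre of its underside
- spacer_tall: Look-alike of the same wood, 38 mm across and 42 mm high: too high to pass under the lug. Origin: centre of its underside
- mat: Flat off-white mat, fixed, 250 x 130 mm and 3 mm thick, on which the three spacers stand in a row along its x. Origin: centre of its underside
- mug: Bystander: white mug, 80 mm across, 90 mm high. Origin: centre of its underside
- candle: Bystander: candle in a rope-bound holder, 75 mm across, 95 mm high. Origin: centre of its underside
- oil: Bystander: amber bottle, 52 mm across, 130 mm high. Origin: centre of its underside
- tin: Bystander: flat metal tin, 70 mm across, 45 mm high. Origin: centre of its underside
- driver: Bystander: screwdriver lying down. Origin: under its middle, x along it
- remote: Bystander: black remote control, 150 x 45 x 18 mm. Origin: centre of its underside
- napkin_ring: Bystander: rope-coloured napkin ring, 48 mm across, 30 mm high. Origin: centre of its underside

How it is judged:
On the way, in this order (a step that is already met when the one before it is completed fails the run):
1. the 30 mm spacer stands in the saddle cup, let go (horizontal distance between spacer_mid and saddle below 0.006 m and z of spacer_mid in the frame of saddle below 0.003 m and angle between spacer_mid's own z axis and vertical below 0.2 rad and contact force between the fingers and spacer_mid below 0.2 N), for 0.2 s.
2. the jack, handle up and spacer in its cup, stands with the saddle under the lift point (horizontal distance between spacer_mid and saddle below 0.006 m and z of spacer_mid in the frame of saddle below 0.003 m and angle between spacer_mid's own z axis and vertical below 0.2 rad and horizontal distance between saddle and lift_point below 0.012 m and value of joint jack_handle below 0.08 rad), for 0.2 s.
3. first stroke: handle fully down, the chest's front raised (value of joint jack_handle above 0.45 rad and height (world z) of lift_point above 0.088 m), for 0.1 s.
4. handle all the way up again (value of joint jack_handle below 0.06 rad), for 0.1 s.
At the end, for the whole second after the job is handed in: The fingers hold the handle down (past 0.45 of 0.5 rad, over 2 N); the 30 mm spacer, upright within 6 mm of the cup's centre, saddle within 15 mm of the lift point, alone carries the chest's front (over 5 N), lift point over 88 mm high; chest at rest, shoved under 30 mm (all of step 3 and horizontal distance between spacer_mid and saddle below 0.006 m and z of spacer_mid in the frame of saddle below 0.003 m and angle between spacer_mid's own z axis and vertical below 0.2 rad and horizontal distance between saddle and lift_point below 0.015 m and contact force between the fingers and jack above 2 N and contact force between spacer_mid and chest above 5 N and contact force between each of the arm, the fingers, jack, spacer_short, spacer_tall and chest below 0.3 N and linear speed of chest below 0.02 m/s and distance of chest from where it was at the start of the episode below 0.036 m); the arm keeps its last pose, push and grip.
It fails at once if the chest is shoved more than 30 mm (distance of chest from where it was at the start of the episode above 0.036 m).
It fails at once if another spacer or a bystander is moved more than 30 mm (distance of any of spacer_short, spacer_tall, mug, candle, oil, tin, driver, remote, napkin_ring from where it was at the start of the episode above 0.03 m).
It also fails if it takes over 72 s, if anything falls off the work surface, if the arm or the gripper's body presses on something with over 40 N, if the wrist force passes 120 N, or if a joint passes its speed limit or range.

## Working session

There is one attempt and no reset: what is moved stays moved. The work goes in short steps, Python scripts to look and compute and a tool call to move; the robot and the scene stay as the last step left them, time stands still between calls to the robot, and variables do not carry over. Pictures are saved under pics/ and viewed, at most 13 in all, crops included, and the job is handed in when it is done.

```bash
ls; mkdir -p pics
```

Run:
```python
from station import ctrl
import cv2
for n in ("top","scene"):
    im=ctrl.camera(n); cv2.imwrite(f"pics/{n}0.png",im[:,:,::-1])
    p=ctrl.camera_params(n); print(n,p)
o=ctrl.observe(); print(o)
```

```text
pics
station.py
top {'fx': 542.1315113570956, 'fy': 542.1315113570956, 'cx': 316.59892032973994, 'cy': 245.44107030179006, 'camera_from_world': array([[-0.01836272, -0.99978831,  0.00928122, -0.00499664],
       [ 0.99399543, -0.01725325,  0.10805283, -0.54174948],
       [-0.10786983,  0.01120964,  0.99410183, -1.26959295],
       [ 0.        ,  0.        ,  0.        ,  1.        ]])}
scene {'fx': 474.24821597917264, 'fy': 474.24821597917264, 'cx': 323.7828830338447, 'cy': 245.7967687222009, 'camera_from_world': array([[-0.85854124,  0.51267716, -0.00831054,  0.45267081],
       [-0.33124137, -0.54218698,  0.77221269,  0.12706198],
       [ 0.39138994,  0.66572923,  0.63530977, -1.34752617],
       [ 0.        ,  0.        ,  0.        ,  1.        ]])}
{'t': 0.1, 'joints': array([ 1.12140890e+00,  3.00397566e-01,  1.52151196e+00, -1.33922598e-05,
        1.32073459e+00, -6.66379289e-02]), 'qvel': array([-0.00113716, -0.00057043, -0.00170547,  0.00040206, -0.00024359,
       -0.00065318]), 'tau': array([ 9.26609246e-04, -5.32640219e+01, -3.53290451e+01,  7.10254395e-02,
        2.34098959e-02, -5.10548080e-05]), 'eef_pos': array([0.2053296 , 0.50997361, 0.20495591]), 'tool_rot': array([ 1.90207071e-01,  9.81743853e-01, -5.09984531e-04, -1.27873152e-04]), 'ft_force': array([-0.38239022,  0.21561769, -0.54234669]), 'moment': array([-0.0086736 ,  0.0100521 ,  0.00765649]), 'grip_force': 0.0, 'width': 0.9985298978139535}
```
View pics/top0.png

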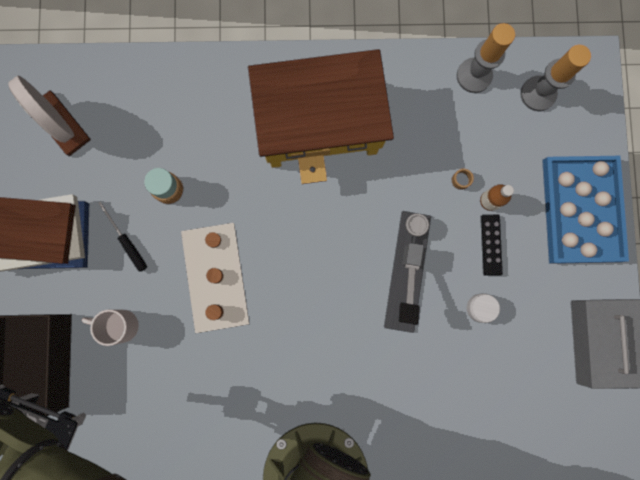

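View pics/scene0.png

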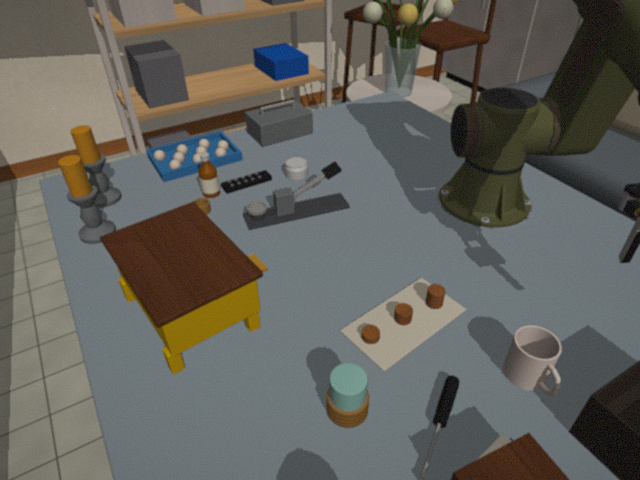

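Top shows spacers at (213,240), (215,275), (214,312), the lug stud at about (312,169), the jack saddle at (417,224) and the pad at (409,313). Scene shows the spacers short (371,334), mid (403,313) and tall (436,296), so mid is the middle one.

Create h.py:
```python
import numpy as np, cv2
from station import ctrl
def ray(n,uv,P=None):
    P=P or ctrl.camera_params(n); T=P["camera_from_world"]; R=T[:3,:3]
    u,v=uv; d=np.array([(u-P["cx"])/P["fx"],-(v-P["cy"])/P["fy"],-1.])
    return -R.T@T[:3,3], R.T@d
def plane(n,uv,z,P=None):
    c,d=ray(n,uv,P); return c+d*(z-c[2])/d[2]
def proj(n,p,P=None):
    P=P or ctrl.camera_params(n); T=P["camera_from_world"]; q=T[:3,:3]@np.asarray(p)+T[:3,3]
    return np.array([P["cx"]+P["fx"]*q[0]/-q[2],P["cy"]-P["fy"]*q[1]/-q[2]])
def blobs(m,lo=20):
    n,l,s,c=cv2.connectedComponentsWithStats(m.astype(np.uint8)); 
    return [(s[i],c[i],l==i) for i in range(1,n) if s[i][4]>=lo]
```

Run:
```python
from h import *
im=cv2.imread("pics/top0.png"); hsv=cv2.cvtColor(im,cv2.COLOR_BGR2HSV)
m=(hsv[...,1]>120)&((hsv[...,0]<15)); 
for s,c,_ in blobs(m):
    if 180<c[0]<250 and 220<c[1]<340: print("spacer",s,c,plane("top",c,.018).round(4))
roi=np.zeros(m.shape,bool); roi[200:340,380:435]=1
b=max(blobs((hsv[...,2]<85)&roi),key=lambda t:t[0][4]); print(b[0])
mm=b[2].astype(np.uint8); cs=cv2.findContours(mm,0,2)[0][0]; r=cv2.minAreaRect(cs); print(r)
for p in cv2.boxPoints(r): print(p,plane("top",p,.009).round(4))
print("pad z116",plane("top",(409.5,313),.116),"saddle",plane("top",(417,224),.046),"stud",plane("top",(312.5,169.5),.089))
a=cv2.resize(im[190:340,375:445],None,fx=4,fy=4,interpolation=2); c=cv2.resize(im[130:205,255:400],None,fx=3,fy=3,interpolation=2)
o=np.zeros((600,720,3),np.uint8); o[:600,:280]=a; o[:225,285:285+435]=c
d=cv2.resize(im[220:335,175:255],None,fx=3,fy=3,interpolation=2); o[240:240+345,290:530]=d
cv2.imwrite("pics/crop.png",o)
```

```text
spacer [206 233  14  14 155] [212.66451613 239.61290323] [0.5613 0.236  0.018 ]
spacer [207 269  15  14 166] [214.28915663 275.27710843] [0.4751 0.2319 0.018 ]
spacer [206 305  17  14 185] [213.97297297 311.79459459] [0.3881 0.2325 0.018 ]
[ 385  212   45  120 2441]
((409.0740966796875, 271.51123046875), (32.77741622924805, 117.65714263916016), 8.61564826965332)
[384.0575  327.22086] [ 0.3438 -0.173   0.009 ]
[401.68317 210.89139] [ 0.6254 -0.2253  0.009 ]
[434.0907 215.8016] [ 0.6119 -0.3045  0.009 ]
[416.46503 332.13107] [ 0.3307 -0.2504  0.009 ]
pad z116 [ 0.37852627 -0.21612867  0.116     ] saddle [ 0.58693571 -0.2543104   0.046     ] stud [ 0.71250521 -0.00774389  0.089     ]
```

View pics/crop.png

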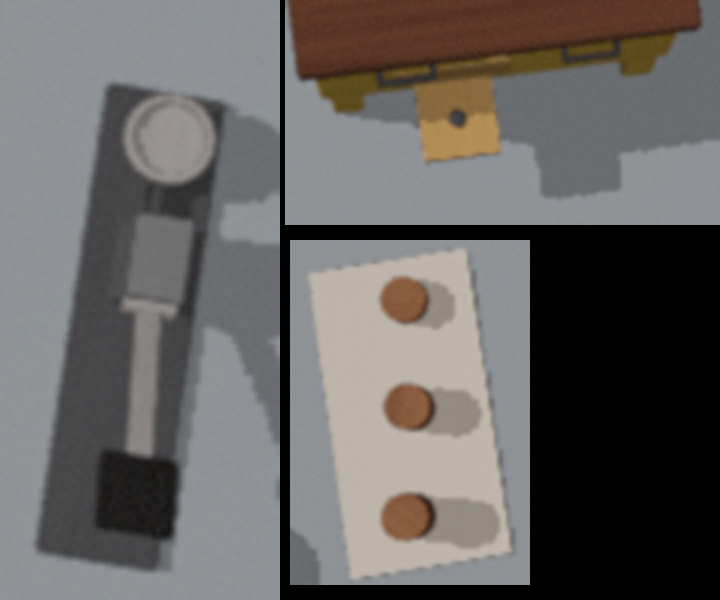

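Crop: saddle ring at about (417,225) in top pixels, pad at (409,313), stud at (312.7,169.3). Chest yaw is about +0.09, jack yaw about -0.18. Next I go above the mid spacer.

Careful with the scale: shifts go in units of 100 mm and turns go in units of 0.25 rad. That gives: -0.0958 rad is -0.3832.

Emit:
advance(increments="0 0 0 -0.3832 1;0 0 0 -0.3832 1;0 0 0 -0.3832 1;0 0 0 -0.3832 1")

```text
t: 0.43
eef_pos: [0.2054, 0.5101, 0.2051]
tool_rot: [-0.003, 1.0, -0.0, -0.0]
ft_force: [0.2, 0.7, -0.5]
width: 0.996
grip_force: 0.0
```

Emit:
advance(increments="-0.27 -0.278 0 0 1;-0.27 -0.278 0 0 1;-0.27 -0.278 0 0 1;-0.27 -0.278 0 0 1;-0.27 -0.278 0 0 1")

```text
t: 0.85
eef_pos: [0.3413, 0.3697, 0.2053]
tool_rot: [-0.0, 1.0, -0.0, -0.0]
ft_force: [0.8, 0.7, 0.5]
width: 1.002
grip_force: 0.0
```

Emit:
advance(increments="-0.27 -0.278 0 0 1;-0.27 -0.278 0 0 0.7;-0.27 -0.278 0 0 0.7;-0.27 -0.278 0 0 0.7;-0.27 -0.278 0 0 0.7;0 0 0 0 0.7;0 0 0 0 0.7")

```text
t: 1.43
eef_pos: [0.4762, 0.2309, 0.2049]
tool_rot: [0.001, 1.0, -0.0, -0.001]
ft_force: [-0.7, -0.1, 0.3]
width: 0.702
grip_force: 0.0
```

Run:
```python
from h import *
o=ctrl.observe();print(o["eef_pos"],o["tool_rot"])
P=ctrl.camera_params("wrist");im=ctrl.camera("wrist")[:,:,::-1];cv2.imwrite("pics/w1.png",im);np.save("w1.npy",P)
print(P)
for n,p in dict(mid=(.4751,.2319,.018),tcp=o["eef_pos"]).items(): print(n,proj("wrist",p,P))
```

```text
[0.4762297  0.23093544 0.20487509] [ 1.30721050e-03  9.99998998e-01 -1.88555412e-04 -5.08751116e-04]
{'fx': 421.4511712196227, 'fy': 421.4511712196227, 'cx': 320.37283303729043, 'cy': 240.7495246004719, 'camera_from_world': array([[ 2.88540506e-03,  9.99995824e-01, -1.60450761e-04,
        -2.33196095e-01],
       [-9.70055454e-01,  2.76004611e-03, -2.42867860e-01,
         4.85951514e-01],
       [-2.42866403e-01,  8.56418289e-04,  9.70059368e-01,
        -2.74988132e-01],
       [ 0.00000000e+00,  0.00000000e+00,  0.00000000e+00,
         1.00000000e+00]])}
mid [320.45300865 216.6115989 ]
tcp [318.34949044 296.01225292]
```

View pics/w1.png

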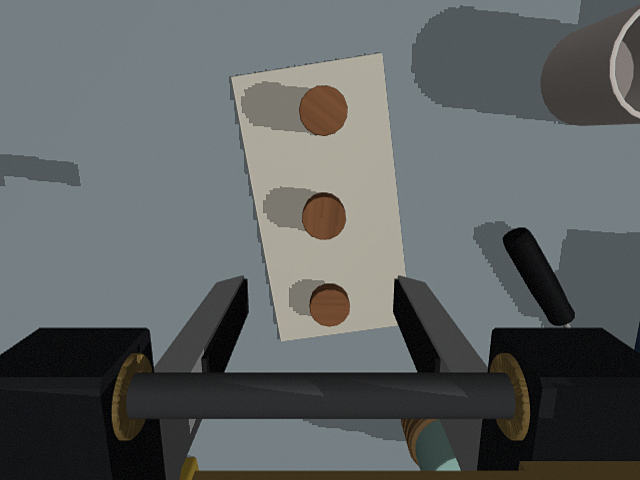

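The wrist view shows the three spacers, with the top disc of the middle one at about (324,217). The shadow lengths confirm the order.

Run:
```python
from h import *
P=np.load("w1.npy",allow_pickle=True).item(); im=cv2.imread("pics/w1.png"); hsv=cv2.cvtColor(im,cv2.COLOR_BGR2HSV)
m=(hsv[...,1]>110)&(hsv[...,0]<15)&(hsv[...,2]>85)
for s,c,k in blobs(m,300):
    if s[1]<330 and 280<c[0]<370:
        (x,y),r=cv2.minEnclosingCircle(cv2.findContours(k.astype(np.uint8),0,2)[0][0]); e=cv2.fitEllipse(cv2.findContours(k.astype(np.uint8),0,2)[0][0])
        print(s,c,e,[ (h,plane("wrist",e[0],h+.003,P).round(4)) for h in (.018,.03,.042)])
        print([ (h,(np.linalg.norm(plane("wrist",(e[0][0]+e[1][1]/2,e[0][1]),h+.003,P)-plane("wrist",(e[0][0]-e[1][1]/2,e[0][1]),h+.003,P))*1e3).round(1)) for h in (.018,.03,.042)])
```

```text
[ 300   86   47   49 1826] [323.02683461 109.98740416] ((323.02825927734375, 109.97602844238281), (46.56333923339844, 48.29926681518555), 173.33921813964844) [(0.018, array([0.3851, 0.2343, 0.021 ])), (0.03, array([0.3857, 0.2342, 0.033 ])), (0.042, array([0.3864, 0.2341, 0.045 ]))]
[(0.018, np.float64(39.9)), (0.03, np.float64(38.6)), (0.042, np.float64(37.2))]
[ 303  197   43   42 1420] [323.73732394 217.69366197] ((323.7155456542969, 217.75668334960938), (41.46194839477539, 42.10138702392578), 88.14530944824219) [(0.018, array([0.4756, 0.2348, 0.021 ])), (0.03, array([0.4732, 0.2347, 0.033 ])), (0.042, array([0.4709, 0.2346, 0.045 ]))]
[(0.018, np.float64(37.0)), (0.03, np.float64(35.7)), (0.042, np.float64(34.5))]
[ 310  290   40   36 1128] [329.43705674 307.42109929] ((329.46685791015625, 307.4092712402344), (35.722782135009766, 38.607696533203125), 82.1815185546875) [(0.018, array([0.56 , 0.24 , 0.021])), (0.03, array([0.5549, 0.2397, 0.033 ])), (0.042, array([0.5498, 0.2395, 0.045 ]))]
[(0.018, np.float64(35.8)), (0.03, np.float64(34.6)), (0.042, np.float64(33.4))]
```

Scaled: 0.036 m is 0.36, 0.0027 m is 0.027.

Emit:
advance(increments="0.027 0.026 0.2 0 0.7;0 0 0.36 0 0.7;0 0 0.36 0 0.7;0 0 0.36 0 0.7;0 0 0.36 0 0.7;0 0 0.2 0 0.7;0 0 0.07 0 0.7;0 0 0 0 0.7")

```text
t: 2.15
eef_pos: [0.4715, 0.2355, 0.0133]
tool_rot: [-0.001, 1.0, -0.0, -0.001]
ft_force: [0.6, 1.1, -0.4]
width: 0.699
grip_force: 0.0
```

Emit:
advance(increments="0 0 0 0 0.5;0 0 0 0 0.3;0 0 0 0 0.3;0 0 0 0 0.2;0 0 0 0 0.2;0 0 0 0 0.2")

```text
t: 2.65
eef_pos: [0.4732, 0.2351, 0.0153]
tool_rot: [-0.0, 1.0, 0.0, 0.001]
ft_force: [-2.0, -0.2, 8.0]
width: 0.394
grip_force: 30.0
```

Emit:
advance(increments="0 0 -0.2 0 0.2;0 0 -0.34 0 0.2;0 0 -0.34 0 0.2;0 0 -0.34 0 0.2;0 0 -0.34 0 0.2;0 0 -0.34 0 0.2")

```text
t: 3.15
eef_pos: [0.4725, 0.2347, 0.2064]
tool_rot: [-0.0, 1.0, 0.0, 0.0]
ft_force: [0.4, 0.6, -0.0]
width: 0.394
grip_force: 30.0
```

Emit:
advance(increments="-0.08 -0.35 0 0 0.2;-0.08 -0.35 0 0 0.2;-0.08 -0.35 0 0 0.2;-0.08 -0.35 0 0 0.2;-0.08 -0.35 0 0 0.2;-0.08 -0.35 0 0 0.2;-0.08 -0.35 0 0 0.2")

```text
t: 3.73
eef_pos: [0.529, -0.0119, 0.2048]
tool_rot: [-0.0, 1.0, -0.0, 0.0]
ft_force: [-0.2, 1.1, 0.6]
width: 0.397
grip_force: 30.0
```

Emit:
advance(increments="-0.08 -0.35 0 0 0.2;-0.08 -0.35 0 0 0.2;-0.08 -0.35 0 0 0.2;-0.08 -0.35 0 0 0.2;-0.08 -0.35 0 0 0.2;-0.08 -0.35 0 0 0.2;-0.08 -0.35 0 0 0.2;-0.02 0 0 0 0.2")

```text
t: 4.4
eef_pos: [0.5867, -0.2605, 0.2037]
tool_rot: [0.002, 1.0, -0.0, -0.0]
ft_force: [0.0, 0.6, -0.7]
width: 0.397
grip_force: 30.0
```

Emit:
advance(increments="0 0 0.25 0 0.2;0 0 0.25 0 0.2;0 0 0 0 0.2;0 0 0 0 0.2")

```text
t: 4.73
eef_pos: [0.5867, -0.2547, 0.1541]
tool_rot: [-0.0, 1.0, 0.0, -0.001]
ft_force: [-0.4, 0.1, 0.1]
width: 0.397
grip_force: 30.0
```

Run:
```python
from h import *
o=ctrl.observe();print(o["eef_pos"],o["tool_rot"],o["width"])
P=ctrl.camera_params("wrist");im=ctrl.camera("wrist")[:,:,::-1];cv2.imwrite("pics/w2.png",im);np.save("w2.npy",P)
for n,p in dict(sad=(.587,-.2543,.046),tcp=o["eef_pos"]).items(): print(n,proj("wrist",p,P))
t=ctrl.camera("top")[:,:,::-1];cv2.imwrite("pics/t2.png",t)
```

```text
[ 0.5866557  -0.25469412  0.15410323] [-2.40459605e-04  9.99999416e-01  4.87353990e-04 -9.34008312e-04] 0.397417049172804
sad [319.46960653 239.8230394 ]
tcp [318.38330003 296.09606871]
```

View pics/w2.png

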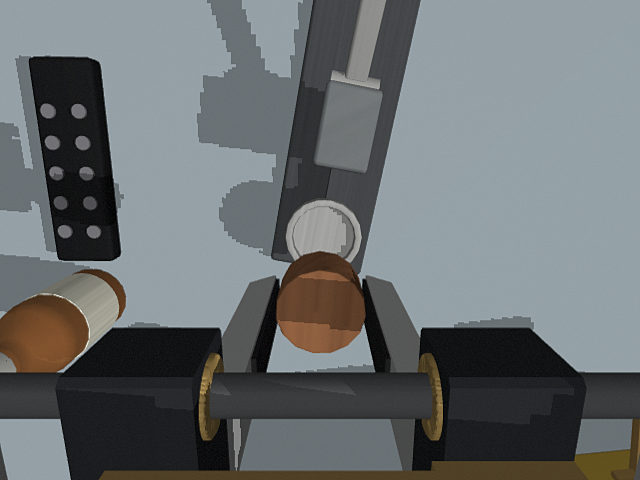

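Wrist view: the saddle ring is at about (324,236), spanning 286–361 px. The spacer sits in the grip with its top disc centred at about (321,308).

Run:
```python
from h import *
P=np.load("w2.npy",allow_pickle=True).item(); im=cv2.imread("pics/w2.png"); hsv=cv2.cvtColor(im,cv2.COLOR_BGR2HSV)
m=(hsv[...,1]<60)&(hsv[...,2]>120); m[:190]=0;m[265:]=0;m[:,:275]=0;m[:,375:]=0
g=cv2.cvtColor(im,cv2.COLOR_BGR2GRAY)
pts=[]
for a in np.radians(np.arange(-200,21,5)):   # outward from guess, last bright->dark edge
    rr=np.arange(30,46,.25); uv=np.array([323.7,236])+rr[:,None]*[np.cos(a),np.sin(a)]
    v=cv2.remap(g.astype(np.float32),uv[:,0].astype(np.float32)[None],uv[:,1].astype(np.float32)[None],1)[0]
    d=np.diff(v,n=1); d=np.convolve(d,np.ones(6),'same'); i=d.argmin(); 
    if d[i]<-25 and uv[i,1]<248: pts.append(plane("wrist",uv[i],.046,P)[:2])
pts=np.array(pts)
from scipy.optimize import least_squares
f=least_squares(lambda q:np.hypot(*(pts-q[:2]).T)-q[2],[.587,-.254,.027],loss="soft_l1",f_scale=.0007); print(len(pts),f.x.round(4))
b=max(blobs((hsv[...,1]>110)&(hsv[...,0]<15)&(hsv[...,2]>85)&(np.arange(640)>250)&(np.arange(640)<390)),key=lambda t:t[0][4]);print(b[0],b[1])
row=[(np.where(b[2][r])[0].min(),np.where(b[2][r])[0].max()) for r in (300,310,320)];print(row)
bot=b[0][1]+b[0][3]
z=.1541+.0185
print("disc near edge (x-.019)",plane("wrist",(321,352),z,P),"centre",plane("wrist",(321,308),z,P), "edges",plane("wrist",(278,310),z,P),plane("wrist",(364,310),z,P))
```

```text
43 [ 0.585  -0.2517  0.0265]
[ 277  270   88   83 5606] [319.75900821 311.35997146]
[(np.int64(277), np.int64(362)), (np.int64(277), np.int64(364)), (np.int64(277), np.int64(363))]
disc near edge (x-.019) [ 0.60454223 -0.2535415   0.1726    ] centre [ 0.58458922 -0.25355335  0.1726    ] edges [ 0.58546799 -0.271247    0.1726    ] [ 0.58547736 -0.23585416  0.1726    ]
```

Scaled: 0.0019 m is 0.019, 0.0007 m is 0.007.

Emit:
advance(increments="0.007 0.019 0 0 0.2;0 0 0.3 0 0.2;0 0 0.3 0 0.2;0 0 0.25 0 0.2;0 0 0.09 0 0.2;0 0 0.03 0 0.2;0 0 0.02 0 0.2;0 0 0.02 0 0.2")

```text
t: 5.5
eef_pos: [0.5872, -0.2536, 0.0554]
tool_rot: [-0.0, 1.0, -0.001, 0.001]
ft_force: [-1.5, -0.1, 0.6]
width: 0.395
grip_force: 30.0
```

Emit:
advance(increments="0 0 0.02 0 0.2;0 0 0 0 0.2")

```text
t: 5.67
eef_pos: [0.5868, -0.2534, 0.0524]
tool_rot: [-0.0, 1.0, -0.0, 0.001]
ft_force: [-0.8, 0.3, 0.4]
width: 0.396
grip_force: 30.0
```

No contact at the rim height, so the spacer is inside the cup. I'll release it.

Scaled: 0.001 m is 0.01.

Emit:
advance(increments="0 0 0.01 0 0.2;0 0 0 0 0.5;0 0 0 0 0.6;0 0 0 0 0.65;0 0 0 0 0.65;0 0 0 0 0.65")

```text
t: 6.17
eef_pos: [0.5863, -0.2531, 0.0504]
tool_rot: [-0.0, 1.0, 0.0, -0.0]
ft_force: [0.4, 0.5, -0.2]
width: 0.649
grip_force: 0.0
```

Emit:
advance(increments="0 0 -0.15 0 0.65;0 0 -0.3 0 0.65;0 0 -0.3 0 0.65;0 0 -0.3 0 0.65;0.3 0 0 0 0.65;0.3 0 0 0 0.9;0 0 0 0 0.9;0 0 0 0 0.9")

```text
t: 6.83
eef_pos: [0.5257, -0.2534, 0.156]
tool_rot: [0.0, 1.0, -0.0, 0.0]
ft_force: [0.7, 0.0, 0.2]
width: 0.828
grip_force: 0.0
```

Run:
```python
from h import *
o=ctrl.observe();print(o["eef_pos"],o["tool_rot"],o["width"])
P=ctrl.camera_params("wrist");im=ctrl.camera("wrist")[:,:,::-1];cv2.imwrite("pics/w3.png",im);np.save("w3.npy",P)
```

```text
[ 0.52571539 -0.25336159  0.15596416] [ 2.62570004e-04  9.99999939e-01 -9.51174963e-05  2.08099868e-04] 0.8278354305253155
```

View pics/w3.png

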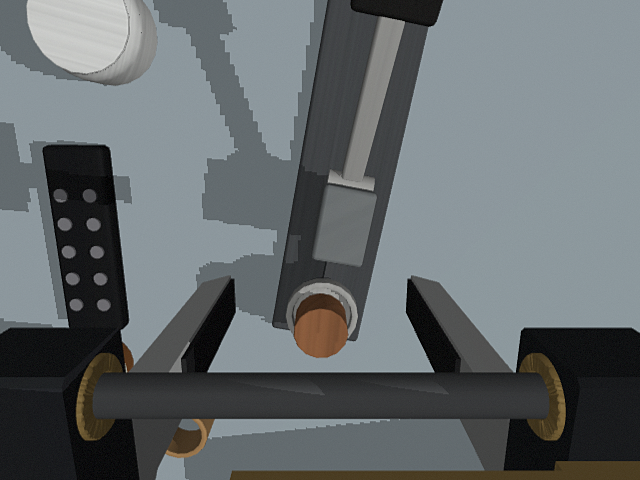

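The spacer stands in the cup, with its top at (321,333) and the ring around it. The housing top quad is centred at about (346,225).

Run:
```python
from h import *
P=np.load("w3.npy",allow_pickle=True).item(); im=cv2.imread("pics/w3.png")
print(plane("wrist",(346,225),.075,P))
for p in [(325,185),(377,188),(369,265),(314,260)]: print(plane("wrist",p,.075,P).round(4))
# sled left/right edges: (x at rows) for yaw, z=.009
g=cv2.cvtColor(im,cv2.COLOR_BGR2GRAY).astype(int)
R=[]
for r in range(20,160,20):
    s=g[r,360:460]; d=s[3:]-s[:-3]; R.append(plane("wrist",(360+d.argmax()+1.5,r),.009,P)[:2])
R=np.array(R); k=np.polyfit(R[:,0],R[:,1],1); print("yaw right edge",np.arctan(k[0]),k,np.abs(np.polyval(k,R[:,0])-R[:,1]).max())
print("spacer top",plane("wrist",(321,333),.070,P))
```

```text
[ 0.50993075 -0.23624123  0.075     ]
[ 0.4847 -0.2496  0.075 ]
[ 0.4866 -0.2174  0.075 ]
[ 0.5364 -0.221   0.075 ]
[ 0.533  -0.2566  0.075 ]
yaw right edge -0.219294731680062 [-0.222879   -0.08976328] 0.0025512750150339936
spacer top [ 0.58690282 -0.25206128  0.07      ]
```

Scaled: 0.0181 m is 0.181, 0.0123 m is 0.123, 0.095 rad is 0.38.

Emit:
advance(increments="0 0 0 0.38 0.8;0 0 0 0.38 0.8;0.181 0.123 0 0 0.8;0 0 0.3 0 0.8;0 0 0.3 0 0.8;0 0 0.3 0 0.8;0 0 0.24 0 0.8;0 0 0.1 0 0.8")

```text
t: 7.55
eef_pos: [0.5104, -0.2369, 0.0279]
tool_rot: [0.094, 0.996, 0.001, -0.002]
ft_force: [0.5, 0.4, 0.7]
width: 0.805
grip_force: 0.0
```

Emit:
advance(increments="0 0 0 0 0.6;0 0 0 0 0.5;0 0 0 0 0.4;0 0 0 0 0.3;0 0 0 0 0.3;0 0 0 0 0.2;0 0 0 0 0.2")

```text
t: 8.13
eef_pos: [0.5112, -0.2382, 0.0322]
tool_rot: [0.095, 0.996, -0.0, 0.001]
ft_force: [-0.1, -0.1, 3.3]
width: 0.359
grip_force: 30.0
```

Scaled: -0.046 rad is -0.184.

Emit:
advance(increments="0 0 0 -0.184 0.2;0 0 0 -0.184 0.2;0 0 0 -0.184 0.2;0 0 0 -0.184 0.2;0 0 0 -0.184 0.2;0 0 0 -0.184 0.2;0 0 0 0 0.2")

```text
t: 8.72
eef_pos: [0.5113, -0.2376, 0.0322]
tool_rot: [-0.044, 0.999, 0.0, 0.001]
ft_force: [-0.7, 2.9, 5.1]
width: 0.354
grip_force: 30.0
```

Emit:
advance(increments="-0.02 0.08 0 0 0.2;-0.04 0.15 0 0 0.2;-0.04 0.15 0 0 0.2;-0.04 0.15 0 0 0.2;-0.04 0.15 0 0 0.2;-0.04 0.15 0 0 0.2;-0.04 0.15 0 0 0.2;-0.04 0.15 0 0 0.2")

```text
t: 9.38
eef_pos: [0.5315, -0.123, 0.0322]
tool_rot: [-0.043, 0.999, -0.001, 0.001]
ft_force: [-0.5, -9.0, 4.1]
width: 0.358
grip_force: 30.0
```

Emit:
advance(increments="-0.04 0.15 0 0 0.2;-0.04 0.15 0 0 0.2;-0.04 0.15 0 0 0.2;-0.04 0.15 0 0 0.2;-0.04 0.15 0 0 0.2;-0.04 0.15 0 0 0.2;-0.05 0.08 0 0 0.2;0 0 0 0 0.2")

```text
t: 10.05
eef_pos: [0.5522, -0.0211, 0.0322]
tool_rot: [-0.044, 0.999, 0.0, 0.001]
ft_force: [0.3, 10.7, 5.7]
width: 0.36
grip_force: 30.0
```

Run:
```python
from h import *
o=ctrl.observe();print(o["eef_pos"],o["tool_rot"],o["width"])
P=ctrl.camera_params("wrist");w=ctrl.camera("wrist")[:,:,::-1];np.save("w4.npy",P);cv2.imwrite("pics/w4.png",w)
t=ctrl.camera("top")[:,:,::-1];cv2.imwrite("pics/t4.png",t)
s=ctrl.camera("scene")[:,:,::-1];cv2.imwrite("pics/s4.png",s)
O=np.zeros((590,780,3),np.uint8); O[:300,:380]=cv2.resize(t[140:265,250:408],(380,300),interpolation=2); O[:300,390:780]=cv2.resize(s[190:340,120:315],(390,300),interpolation=2)
O[310:580,:360]=cv2.resize(w,(360,270)); cv2.imwrite("pics/o4.png",O)
print(proj("wrist",(.7125,-.008,.089),P))
```

```text
[ 0.5521683  -0.0210757   0.03215566] [-4.36063928e-02  9.99048581e-01  1.59052994e-04  6.24445262e-04] 0.36046260746043446
[315.91170618 707.6106673 ]
```

View pics/o4.png

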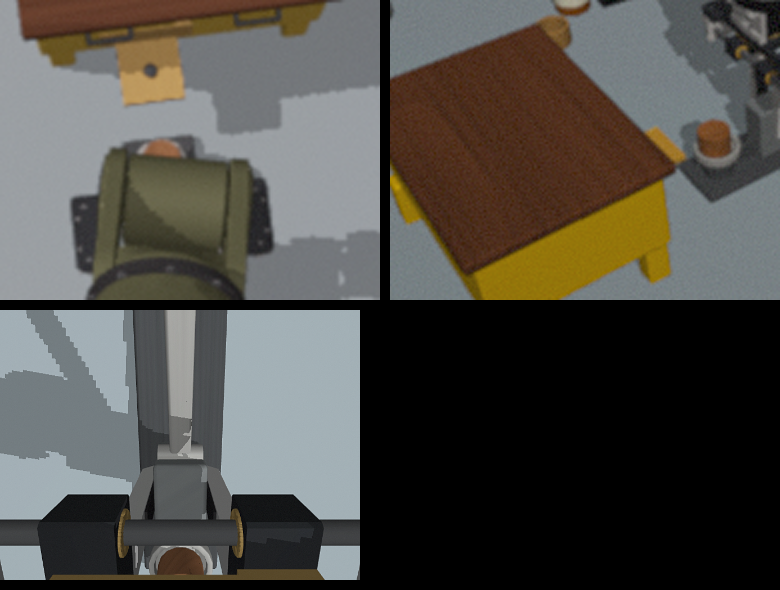

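The spacer sits in the cup in front of the lug. In top pixels the stud is at about (312.4,169.2) and the spacer's visible front arc at about (317,197).

Run:
```python
from h import *
t=cv2.imread("pics/t4.png"); hsv=cv2.cvtColor(t,cv2.COLOR_BGR2HSV); g=cv2.cvtColor(t,cv2.COLOR_BGR2GRAY).astype(float)
w=np.clip(105-g[164:175,307:319],0,None); yy,xx=np.mgrid[164:175,307:319]; print(g[164:175,307:319].astype(int))
c=((w*xx).sum()/w.sum(),(w*yy).sum()/w.sum()); L=plane("top",c,.089); print("stud",c,L)
m=(hsv[...,1]>100)&(hsv[...,0]<18)
for s,cc,k in blobs(m,8):
    if 300<cc[0]<335 and 190<cc[1]<215: print(s,cc,[ (r,np.where(k[r])[0].min(),np.where(k[r])[0].max()) for r in range(s[1],s[1]+s[3])])
o=ctrl.observe(); p=o["eef_pos"]; 
for yaw in (.086,): 
    S=np.array([p[0]+.0751*np.cos(yaw),p[1]+.0751*np.sin(yaw),.070]); print("pred spacer",S,proj("top",S),"front edge",proj("top",S+[.019,0,0]))
y=g[140:200,290:345]
# chest yaw from lug front edge & top front edge
m=(hsv[...,0]>12)&(hsv[...,0]<26)&(hsv[...,1]>110)&(hsv[...,2]>150)
b=max([b for b in blobs(m) if 295<b[1][0]<330 and 150<b[1][1]<190],key=lambda q:q[0][4]); r=cv2.minAreaRect(cv2.findContours(b[2].astype(np.uint8),0,2)[0][0]); print(r)
for q in cv2.boxPoints(r): print(plane("top",q,.084).round(4))
```

```text
[[120 120 119 119 121 121 120 122 120 120 121 122]
 [121 120 121 120 116 116 119 122 121 120 121 122]
 [120 121 119 111  98  91 100 112 121 120 120 122]
 [120 119 113  90  70  67  70  88 109 117 122 130]
 [119 117 105  79  73  70  67  71  99 126 136 149]
 [130 129 109  85  79  76  69  73 104 142 153 157]
 [154 147 125  94  80  74  69  76 117 150 157 158]
 [156 157 147 124  99  83  75  94 130 154 156 159]
 [158 159 157 150 135 118 114 129 151 159 158 159]
 [156 157 158 157 154 152 150 154 159 160 158 156]
 [155 158 156 157 158 159 157 159 159 160 158 159]]
stud (np.float64(312.25219941348973), np.float64(168.62023460410558)) [ 0.71459981 -0.00720543  0.089     ]
[310 199  15   7  76] [317.25       202.22368421] [(199, np.int64(313), np.int64(319)), (200, np.int64(313), np.int64(321)), (201, np.int64(312), np.int64(322)), (202, np.int64(311), np.int64(323)), (203, np.int64(311), np.int64(323)), (204, np.int64(310), np.int64(324)), (205, np.int64(315), np.int64(324))]
pred spacer [ 0.62695407 -0.01503219  0.07      ] [316.2437752  207.27088012] front edge [316.095398   199.26962681]
((312.9560241699219, 174.0080108642578), (16.09969139099121, 24.417863845825195), 79.69515228271484)
[0.7172 0.0225 0.084 ]
[ 0.7267 -0.0337  0.084 ]
[ 0.6889 -0.0397  0.084 ]
[0.6795 0.0163 0.084 ]
```

Emit:
advance(increments="-0.06 0.003 0 0 0.2;-0.12 0.004 0 0 0.2;-0.12 0.004 0 0 0.2;-0.12 0.004 0 0 0.2;-0.12 0.004 0 0 0.2;-0.1 0.004 0 0 0.2;0 0 0 0 0.2")

```text
t: 10.78
eef_pos: [0.6159, -0.0148, 0.0319]
tool_rot: [-0.043, 0.999, 0.0, 0.0]
ft_force: [4.8, 0.7, 1.7]
width: 0.36
grip_force: 30.0
```

Emit:
advance(increments="-0.06 0 0 0 0.2;-0.06 0 0 0 0.2;-0.05 0 0 0 0.2;-0.045 0 0 0 0.2;0 0 0 0 0.2;0 0 0 0 0.2")

```text
t: 11.28
eef_pos: [0.6362, -0.0131, 0.0319]
tool_rot: [-0.043, 0.999, 0.0, -0.0]
ft_force: [-4.0, -0.9, 4.8]
width: 0.364
grip_force: 30.0
```

Run:
```python
from h import *
print(ctrl.observe()["eef_pos"])
t=ctrl.camera("top")[:,:,::-1];cv2.imwrite("pics/t5.png",t)
s=ctrl.camera("scene")[:,:,::-1];cv2.imwrite("pics/s5.png",s)
```

```text
[ 0.63624054 -0.01307475  0.03189418]
```

Emit:
advance(increments="0 0 0 0 0.4;0 0 0 0 0.5;0 0 0 0 0.6;0 0 0 0 0.7;0 0 0 0 0.7")

```text
t: 11.8
eef_pos: [0.6364, -0.0127, 0.0314]
tool_rot: [-0.043, 0.999, 0.0, -0.0]
ft_force: [-0.4, -0.4, 0.2]
width: 0.647
grip_force: 0.0
```

Emit:
advance(increments="0 0 -0.3 0 0.7;0 0 -0.35 0 0.7;0 0 -0.35 0 0.7;0 0 -0.38 0 0.7;0.34 0 0 0 0.3;0.34 0 0 0 0;0.34 0 0 0 0;0.32 0 0 0 0")

```text
t: 12.47
eef_pos: [0.5011, -0.0243, 0.1693]
tool_rot: [-0.043, 0.999, -0.0, 0.0]
ft_force: [0.7, 0.5, -0.0]
width: 0.454
grip_force: 0.0
```

Run:
```python
from h import *
print(ctrl.observe()["eef_pos"],ctrl.observe()["width"])
P=ctrl.camera_params("wrist");w=ctrl.camera("wrist")[:,:,::-1];cv2.imwrite("pics/w6.png",w);np.save("w6.npy",P)
t=ctrl.camera("top")[:,:,::-1];cv2.imwrite("pics/t6.png",t)
s=ctrl.camera("scene")[:,:,::-1]
O=np.zeros((600,780,3),np.uint8); O[:300,:380]=cv2.resize(t[140:265,250:408],(380,300),interpolation=2); O[:300,390:780]=cv2.resize(s[190:340,120:315],(390,300),interpolation=2)
O[310:595,:380]=cv2.resize(w,(380,285)); cv2.imwrite("pics/o6.png",O)
```

```text
[ 0.50111378 -0.02428489  0.16929769] 0.45413867416166825
```

View pics/o6.png

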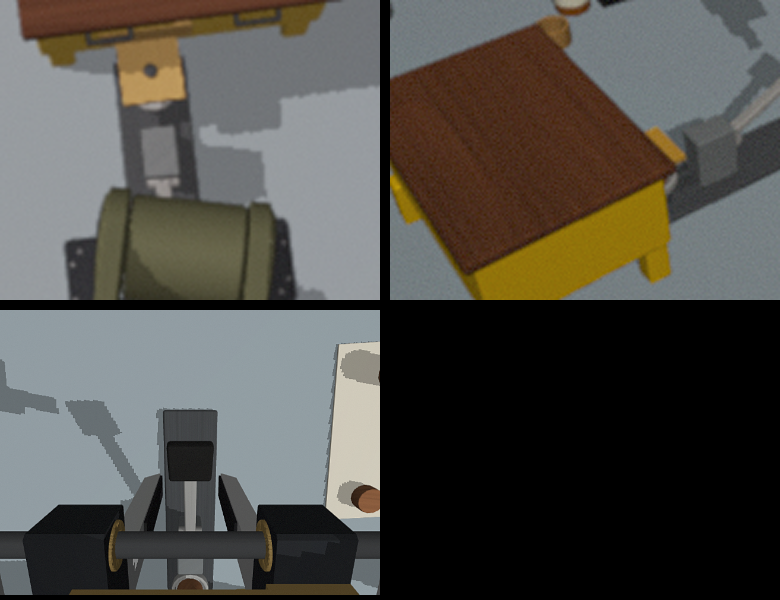

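The jack stands under the lug, with the housing at about (316.5,203) in top pixels and the ring edge at about (315,184). In the wrist view the pad is at about (321,254) in full-resolution pixels.

Run:
```python
from h import *
H=plane("top",(316.5,203.3),.075); print("housing top-frame",H, "-> saddle",H+.075*np.array([np.cos(.087),np.sin(.087),0]))
print("ring edge",plane("top",(250+155*158/380,140+108*125/300),.046))
P=np.load("w6.npy",allow_pickle=True).item()
w=cv2.imread("pics/w6.png"); g=cv2.cvtColor(w,cv2.COLOR_BGR2GRAY); m=g<45; m[:200]=0;m[310:]=0;m[:,:270]=0;m[:,370:]=0
b=max(blobs(m),key=lambda q:q[0][4]);print(b[0],b[1],plane("wrist",b[1],.116,P))
t=cv2.imread("pics/t6.png"); gg=cv2.cvtColor(t,cv2.COLOR_BGR2GRAY).astype(float)
wt=np.clip(105-gg[164:175,307:319],0,None); yy,xx=np.mgrid[164:175,307:319]; print("stud",(wt*xx).sum()/wt.sum(),(wt*yy).sum()/wt.sum())
```

```text
housing top-frame [ 0.63542381 -0.0157414   0.075     ] -> saddle [ 0.71014015 -0.00922462  0.075     ]
ring edge [ 0.68539099 -0.0120068   0.046     ]
[ 280  221   80   67 5069] [319.76366147 253.39692247] [ 0.49610405 -0.02409405  0.116     ]
stud 312.2529960053262 168.59920106524635
```

Careful with the scale: shifts go in units of 100 mm and turns go in units of 0.25 rad. That gives: 0.02 m is 0.2, 0.008 m is 0.08.

Emit:
advance(increments="0 0 0 0 0;0 0 0 0 0;0 0 0.2 0 0;0 0 0.2 0 0;0 0 0.08 0 0;0 0 0 0 0")

```text
t: 13.12
eef_pos: [0.5028, -0.0242, 0.1198]
tool_rot: [-0.043, 0.999, 0.0, -0.001]
ft_force: [-0.5, 0.5, -0.1]
width: 0.007
grip_force: 0.0
```

Emit:
advance(increments="0 0 0.05 0 0;0.05 0 0.1 0 0;0 0 0 0 0")

```text
t: 13.37
eef_pos: [0.498, -0.0247, 0.1061]
tool_rot: [-0.043, 0.999, -0.0, 0.0]
ft_force: [2.3, 0.2, 1.1]
width: 0.003
grip_force: 1.2
```

Emit:
advance(increments="0.04 0 0.1 0 0;0.03 0 0.1 0 0;0 0 0 0 0")

```text
t: 13.62
eef_pos: [0.4919, -0.0254, 0.087]
tool_rot: [-0.043, 0.999, -0.0, 0.001]
ft_force: [2.1, 1.5, 9.4]
width: 0.006
grip_force: 4.7
```

Emit:
advance(increments="0.02 0 0.1 0 0;0.01 0 0.08 0 0;0.01 0 0.06 0 0;0 0 0 0 0")

```text
t: 13.95
eef_pos: [0.4886, -0.0258, 0.0637]
tool_rot: [-0.043, 0.999, -0.0, 0.002]
ft_force: [0.6, 1.7, 10.8]
width: 0.006
grip_force: 5.4
```

Emit:
advance(increments="0 0 0.04 0 0;0 0 0.03 0 0;0 0 0 0 0")

```text
t: 14.2
eef_pos: [0.4884, -0.0258, 0.057]
tool_rot: [-0.043, 0.999, -0.0, 0.001]
ft_force: [-2.0, 0.6, 12.7]
width: 0.008
grip_force: 6.3
```

Scaled: 0.002 m is 0.02, 0.001 m is 0.01.

Emit:
advance(increments="0 0 0.02 0 0;0 0 0.01 0 0;0 0 0 0 0;0 0 0 0 0")

```text
t: 14.53
eef_pos: [0.4886, -0.0258, 0.0554]
tool_rot: [-0.043, 0.999, -0.0, 0.002]
ft_force: [-7.9, 1.3, 26.6]
width: 0.002
grip_force: 13.2
```

Run:
```python
from h import *
print(ctrl.observe()["eef_pos"],ctrl.observe()["ft_force"])
t=ctrl.camera("top")[:,:,::-1];cv2.imwrite("pics/t7.png",t)
s=ctrl.camera("scene")[:,:,::-1]
gg=cv2.cvtColor(t,cv2.COLOR_BGR2GRAY).astype(float)
wt=np.clip(105-gg[164:175,307:319],0,None); yy,xx=np.mgrid[164:175,307:319]; c=((wt*xx).sum()/wt.sum(),(wt*yy).sum()/wt.sum()); print("stud",c, plane("top",c,.089+.018))
O=np.zeros((300,780,3),np.uint8); O[:300,:380]=cv2.resize(t[140:265,250:408],(380,300),interpolation=2); O[:300,390:780]=cv2.resize(s[190:340,120:315],(390,300),interpolation=2)
cv2.imwrite("pics/o7.png",O)
```

```text
[ 0.48856246 -0.02575258  0.05537355] [-7.90747719  1.30606651 26.61658766]
stud (np.float64(312.3167701863354), np.float64(165.4575569358178)) [ 0.71741442 -0.00737888  0.107     ]
```

View pics/o7.png

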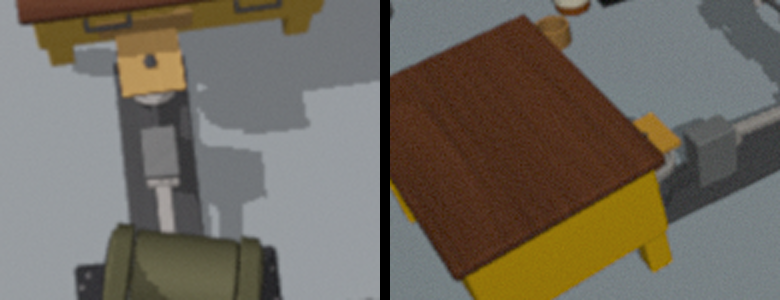

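At the hard stop (27 N) the lug is clearly raised. Releasing upward along the arc.

Scaled: -0.01 m is -0.1, -0.009 m is -0.09.

Emit:
advance(increments="0 0 -0.05 0 0;0 0 -0.08 0 0;-0.01 0 -0.09 0 0;-0.02 0 -0.09 0 0;-0.02 0 -0.09 0 0;-0.03 0 -0.09 0 0;-0.04 0 -0.09 0 0;-0.04 0 -0.1 0 0")

```text
t: 15.3
eef_pos: [0.5036, -0.0243, 0.1217]
tool_rot: [-0.043, 0.999, -0.0, 0.0]
ft_force: [-0.5, 0.0, -0.4]
width: 0.005
grip_force: 0.0
```

Emit:
advance(increments="0 0 -0.1 0 0;0 0 0 0 0;0 0 0 0 0;0 0 0 0 0")

```text
t: 15.63
eef_pos: [0.5025, -0.0243, 0.1299]
tool_rot: [-0.043, 0.999, 0.0, -0.001]
ft_force: [-0.0, -0.5, 0.5]
width: 0.005
grip_force: 0.0
```

Run:
```python
from h import *
P=ctrl.camera_params("wrist");w=ctrl.camera("wrist")[:,:,::-1];cv2.imwrite("pics/w8.png",w)
t=ctrl.camera("top")[:,:,::-1];cv2.imwrite("pics/t8.png",t)
gg=cv2.cvtColor(t,cv2.COLOR_BGR2GRAY).astype(float)
wt=np.clip(105-gg[164:175,307:319],0,None); yy,xx=np.mgrid[164:175,307:319]; c=((wt*xx).sum()/wt.sum(),(wt*yy).sum()/wt.sum()); print("stud",c)
O=np.zeros((300,780,3),np.uint8); O[:300,:380]=cv2.resize(t[140:265,250:408],(380,300),interpolation=2); O[:285,390:770]=cv2.resize(w,(380,285))
cv2.imwrite("pics/o8.png",O)
```

```text
stud (np.float64(312.6063694267516), np.float64(170.4140127388535))
```

View pics/o8.png

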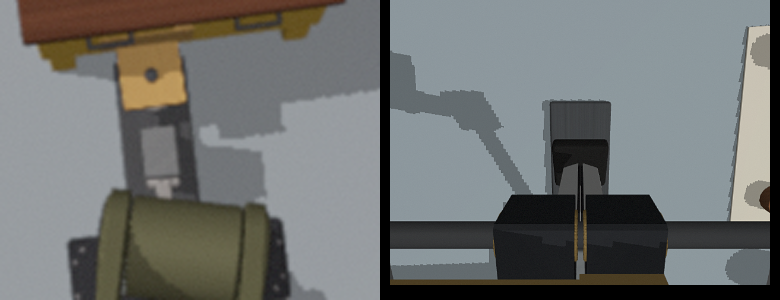

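The chest is back down, with the stud at (312.6,170.4), shifted about 4 mm and still over the saddle. Second stroke.

Emit:
advance(increments="0 0 0.1 0 0;0.04 0 0.14 0 0;0.04 0 0.09 0 0;0.03 0 0.09 0 0;0.02 0 0.09 0 0;0.02 0 0.09 0 0;0.01 0 0.06 0 0;0 0 0 0 0")

```text
t: 16.4
eef_pos: [0.4882, -0.0257, 0.0641]
tool_rot: [-0.043, 0.999, -0.0, 0.002]
ft_force: [5.6, 0.2, 10.6]
width: 0.006
grip_force: 5.2
```

Emit:
advance(increments="0 0 0.04 0 0;0 0 0.03 0 0;0 0 0.02 0 0;0 0 0 0 0;0 0 0 0 0")

```text
t: 16.82
eef_pos: [0.488, -0.0257, 0.056]
tool_rot: [-0.043, 0.999, -0.0, 0.001]
ft_force: [0.7, 0.3, 13.8]
width: 0.009
grip_force: 6.7
```

Scaled: 0.001 m is 0.01.

Emit:
advance(increments="0 0 0.01 0 0;0 0 0.01 0 0;0 0 0 0 0;0 0 0 0 0;0 0 0 0 0;0 0 0 0 0")

```text
t: 17.32
eef_pos: [0.4882, -0.0258, 0.0552]
tool_rot: [-0.043, 0.999, -0.0, 0.002]
ft_force: [-5.7, 0.9, 30.4]
width: 0.007
grip_force: 15.2
```

Run:
```python
from h import *
t=ctrl.camera("top")[:,:,::-1];s=ctrl.camera("scene")[:,:,::-1]
gg=cv2.cvtColor(t,cv2.COLOR_BGR2GRAY).astype(float)
wt=np.clip(105-gg[162:175,307:319],0,None); yy,xx=np.mgrid[162:175,307:319]; c=((wt*xx).sum()/wt.sum(),(wt*yy).sum()/wt.sum()); print("stud",c)
O=np.zeros((300,780,3),np.uint8); O[:300,:380]=cv2.resize(t[140:265,250:408],(380,300),interpolation=2); O[:300,390:780]=cv2.resize(s[190:340,120:315],(390,300),interpolation=2)
cv2.imwrite("pics/o9.png",O)
```

```text
stud (np.float64(312.52844036697246), np.float64(166.91559633027524))
```

View pics/o9.png

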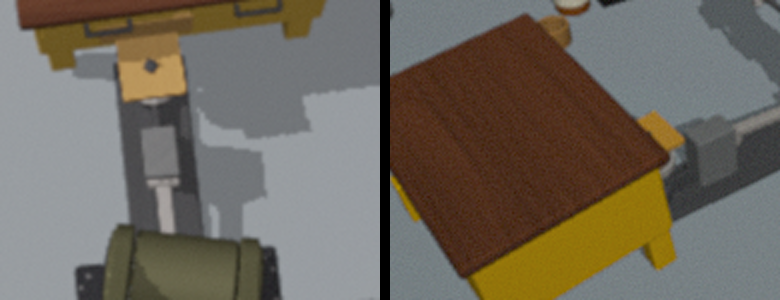

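The chest front is raised, with the stud at (312.5,166.9) still over the saddle, and the handle is at its stop with 30 N on it. Handing in.

```bash
python3 -c "
from station import ctrl
print(ctrl.hand_in())"
```

```text
the job is handed in; nothing more can be done
None
```

I handed the job in with the jack handle held down at its stop (about 30 N) on the second stroke and the front of the chest raised on the 30 mm spacer; the hand-in returned no verdict, so whether it passed is not known, and the chest slid about 4 mm during the first lift, against the 30 mm limit.

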